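# Finish a donated toy carousel: burnish the seam, index the deck, load the toys

### The arm

A 6-joint arm with a two-finger parallel gripper is mounted at the origin on the work surface. World frame = base frame: x ahead of the robot, y to its left, z up, the work surface at z = 0. Lengths are in mm, angles in rad, forces in N, time in s.
With the tool pointing down it reaches from about 300 to 775 mm from the base axis. Payload 14.6 kg.
Tool frame: the origin (TCP) lies on the centre line of the jaws, within the pads' length; the fingertips stand 19 mm ahead of it and the grasp point (between the pads) is the TCP (bot.tip_reach is the distance from the TCP to the fingertips, in mm); z points along the fingers, y is the line along which they close (so a half turn about z gives the same grasp; the last joint's range is limited). The gripper opens to 85 mm and grips with 20 to 120 N. Pads are 22 mm wide; open, the fingers measure 114 mm over their backs; the gripper's body (76 mm by 85 mm) begins 54 mm behind the grasp point. The pads swing forward as they close: fully open they stand 13 mm farther back than shut.
Start: joints at [-1.313, 0.3, 1.521, -0, 1.321, -0.067], TCP at [175.508, -521.235, 250.281] pointing down, gripper open.
Joint ranges: [-3.03, 3.03], [-0.79, 2.21], [0.23, 2.52], [-1.04, 4.18], [0, 3.07], [-2.55, 2.55]. Speed limits (rad/s): [2.22, 2.22, 2.57, 3.14, 3.14, 3.14].

### API

Orientations are given as a unit quaternion [w, x, y, z].
In Python, from rig import bot gives the robot as it stands. Calls block until the motion is done:
- bot.move_to(position, orientation): joint-space move of the TCP to a pose.
- bot.servo_line(position, attitude=None, speed=150, until_force=None): straight line of the TCP; attitude=None keeps the orientation; speed is the mean speed in mm/s. With until_force (N) it stops when the force on the tool has changed by that much, and returns True; else False.
- bot.move_joints(angles): joint-space move.
- bot.move_gripper(opening, grip_force=None): finger opening in mm; grip_force is the grip in N (None keeps the last); returns when the fingers have stopped.
- bot.dwell(seconds).
- bot.ik(position, orientation): joint angles nearest the present ones, or None.
- bot.read_state(): the state.
- bot.read_camera(name): name is "side" or "top"; returns a dict with "image" (420x560x3 uint8, blue, green, red), "depth" (420x560 float32, mm along the optical axis (not along the pixel's ray), 0 where there is no reading), "fovy" (degrees; the focal length in pixels is half the picture's height over the tangent of half this angle, whatever the lens; pixels are square), "cx", "cy" (the principal point, pixels), "eye" and "attitude" of the camera in the world. Camera axes: x right, y down, z forward; pixel columns grow to the right and rows downward; lengths in mm; the calibration is good to about 2 mm. A picture is of the moment at which its call begins.
A pose or a line that the arm cannot do raises bot.MotionError and nothing moves.
- bot.finish_job(): hands the job in; it is judged then, once.
The state is a dict: "clock": time; "joint_positions": joint angles; "qvel": joint speeds; "effort": joint torques, N m; "ee_pos": TCP position; "tool_rot": TCP orientation; "ft_force": force on the tool from outside, world axes, zero at the start; "moment": the same for the moment, N m; "grip_width": finger opening in mm; "grip_force": force on a finger pad.
Only numpy, scipy, OpenCV 4.12 (cv2) and the standard library are available. Lean on these libraries where they do the work, as an engineer would, in place of code of your own. Each camera call takes 0.05 s, during which the arm holds its last target. There are 200 camera calls.

### The job

Take the burnishing stylus from its stand and run it slowly and steadily, upright and with the tip lightly pressed on the deck, along the whole black seam from the red dot to the blue dot, then stand it back in its stand. Next turn the deck anticlockwise by its peg until it clicks into its notch, white line at the red pointer, and only then seat every toy there is upright in the cup of its own colour. Leave the tin, the label gun and the tape roll where they are.

Things in the scene. Friction and masses are not known exactly. Their poses are not given: they have to be found in the camera images.
- turntable: fixed dark steel turntable base, a disc 312 mm across and 22 mm high; origin at the middle of its underside, on the turning axis. A small red pointer is painted on its rim in its own -x direction (towards the robot, at yaw 0). Its place and yaw vary.
- deck (a joint): angle (rad) of the round wooden deck (270 mm across, flat top 44 mm above the table), growing anticlockwise from above; travel -0.6 to 1.8, starts within 0.3 of 0, turns stiffly and stays where left. One click notch at 1.45: a sprung ball goes over a bump from about 0.17 before it, drops in and centres the deck; a second bump follows. In it the white rim line meets the red pointer
- deck_peg (a point): centre of the top of the upright aluminium turning peg on the deck, 16 mm diameter, 40 mm tall above the deck (its top 84 mm above the table), 115 mm from the turning axis. Turning takes about 4 N at the peg, and 8 to 10 N more over the bump at the notch
- seam_0 (a point): point on the black seam strip, at the level of the deck's top: the red dot, start of the seam (12 mm dot). The strip is 5 mm wide, flush, about 190 mm long, straight between the 7 points; it turns with the deck
- seam_1 (a point): point on the black seam strip, at the level of the deck's top: second point
- seam_2 (a point): point on the black seam strip, at the level of the deck's top: third point
- seam_3 (a point): point on the black seam strip, at the level of the deck's top: fourth point (middle)
- seam_4 (a point): point on the black seam strip, at the level of the deck's top: fifth point
- seam_5 (a point): point on the black seam strip, at the level of the deck's top: sixth point
- seam_6 (a point): point on the black seam strip, at the level of the deck's top: the blue dot, end of the seam (12 mm dot). The strip is 5 mm wide, flush, about 190 mm long, straight between the 7 points; it turns with the deck
- cup_red (a point): centre, at the level of the deck's top, of the red cup fixed on the deck: a flared round cup 17 mm high, 52 mm across at its rim, opening about 43 mm across at the rim and 23 mm at the bottom, 90 mm from the turning axis; turns with the deck. A toy sitting in it has its underside about 2 mm above this point
- cup_yellow (a point): centre, at the level of the deck's top, of the yellow cup fixed on the deck: a flared round cup 17 mm high, 52 mm across at its rim, opening about 43 mm across at the rim and 23 mm at the bottom, 90 mm from the turning axis; turns with the deck. A toy sitting in it has its underside about 2 mm above this point
- cup_green (a point): centre, at the level of the deck's top, of the green cup fixed on the deck: a flared round cup 17 mm high, 52 mm across at its rim, opening about 43 mm across at the rim and 23 mm at the bottom, 90 mm from the turning axis; turns with the deck. A toy sitting in it has its underside about 2 mm above this point
- cup_blue (a point): centre, at the level of the deck's top, of the blue cup fixed on the deck: a flared round cup 17 mm high, 52 mm across at its rim, opening about 43 mm across at the rim and 23 mm at the bottom, 90 mm from the turning axis; turns with the deck. A toy sitting in it has its underside about 2 mm above this point
- toy_red: red wobble toy, about 90 g, 71 mm tall: a ball 48 mm across (centre 24 mm up) with a flat foot 12 mm across, weighted low so that it rights itself when knocked, and an upright wooden head 26 mm in diameter from 44 to 71 mm up. Origin at the centre of its underside, z up through the head. May be absent. At the start it stands on the cork mat, about 80 mm from the next
- toy_yellow: yellow wobble toy, about 90 g, 71 mm tall: a ball 48 mm across (centre 24 mm up) with a flat foot 12 mm across, weighted low so that it rights itself when knocked, and an upright wooden head 26 mm in diameter from 44 to 71 mm up. Origin at the centre of its underside, z up through the head. May be absent. At the start it stands on the cork mat, about 80 mm from the next
- toy_green: green wobble toy, about 90 g, 71 mm tall: a ball 48 mm across (centre 24 mm up) with a flat foot 12 mm across, weighted low so that it rights itself when knocked, and an upright wooden head 26 mm in diameter from 44 to 71 mm up. Origin at the centre of its underside, z up through the head. May be absent. At the start it stands on the cork mat, about 80 mm from the next
- toy_blue: blue wobble toy, about 90 g, 71 mm tall: a ball 48 mm across (centre 24 mm up) with a flat foot 12 mm across, weighted low so that it rights itself when knocked, and an upright wooden head 26 mm in diameter from 44 to 71 mm up. Origin at the centre of its underside, z up through the head. May be absent. At the start it stands on the cork mat, about 80 mm from the next
- stylus: burnishing stylus, 124 mm long, 120 g: round polished 8 mm steel tip that slides easily, 10 mm stem to 54 mm, brass cone widening from 12 to 32 mm between 52 and 64 mm, square orange handle 20 by 20 mm from 64 to 124 mm. Origin at the very tip, z from the tip up through the handle; the handle's faces are square to its x and y. It starts upright in the stand, any yaw
- stand: fixed wooden stylus stand: 80 mm square foot 8 mm high with an upright tube of 30 mm outer and 22 mm inner diameter, rim 70 mm above the table. Origin at the centre of its underside, on the tube's axis. The stylus hangs in it by its cone, centring itself, with its tip about 12 mm above the table
- toyboard: thin cork mat 170 by 170 mm, flush with the table, on which the toys stand at the start; origin at the centre of its underside. Mat and stand may change sides (left or right of the turntable)
- tin: bystander: closed burgundy tin box 120 by 190 by 87 mm, origin at the centre of its underside; leave it alone
- pricer: bystander: violet hand label gun about 200 mm long, 70 mm high, lying on the table, origin under its middle; leave it alone
- tape: bystander: roll of brown tape 100 mm across, 24 mm high, lying flat, origin at the centre of its underside; leave it alone
Mind the look-alikes: they are no part of the job. Of the things that look like the toy_yellow, take the one that is farthest to the robot's left at the start.

How it is judged:
By the outcome, as a careful person would: the job done as asked, in the order asked, and still so for the second after the job is handed in, with the robot touching nothing.
Of toy_red, toy_yellow, toy_green, toy_blue only 2 to 4 are there at a start; the rules pass over those that are not, and their reading is None.
At some moment in a run one of toy_red, toy_yellow, toy_green, toy_blue may be knocked a few centimetres aside while the robot is not near it.
It also fails if it takes over 210 s, if anything falls off the work surface, if the arm or the gripper's body presses on something with over 40 N, if the wrist force passes 120 N, or if a joint passes its speed limit or range.

## Working session

There is one attempt and no reset: what is moved stays moved. The work goes in short steps, each a Python script; the robot and the scene stay as the last script left them, time stands still between calls to the robot, and variables do not carry over. Pictures are saved under pics/ and viewed, at most 14 in all, crops included, and the job is handed in when it is done.

```bash
ls; mkdir -p pics
python3 - <<'E'
from rig import bot
import cv2,pickle
s=bot.read_state();print(s)
d={}
for n in("top","side"):
    c=bot.read_camera(n);d[n]=c;cv2.imwrite(f"pics/{n}0.png",c["image"])
    print({k:v for k,v in c.items() if k not in("image","depth")})
pickle.dump(d,open("cams0.pkl","wb"))
E
```

```text
pics
{'clock': 0.0, 'joint_positions': array([-1.31254758e+00,  3.00475437e-01,  1.52160071e+00,  1.32027407e-05,
        1.32066631e+00, -6.65970676e-02]), 'qvel': array([-0.00066092, -0.00034412,  0.00083793,  0.00076504, -0.00178603,
       -0.00057323]), 'effort': array([ 3.84264695e-05, -5.43501770e+01, -3.61788762e+01, -9.17270654e-05,
        3.98613935e-03, -4.85517683e-05]), 'ee_pos': array([ 175.48701011, -521.03023427,  249.71060939]), 'tool_rot': array([-5.72874570e-04,  9.86838475e-01,  1.61708053e-01, -4.86403643e-05]), 'ft_force': array([ 0.19565527, -0.32536224,  0.4566323 ]), 'moment': array([0.01862122, 0.02119301, 0.04493458]), 'grip_force': 0.0, 'grip_width': 85.35891972235838}
{'fovy': 46.464650732964216, 'cx': 276.09820903454647, 'cy': 215.3091746576571, 'eye': array([ 414.13138447,    9.92116322, 1121.45241239]), 'attitude': array([-0.05121892,  0.71093634, -0.69976673,  0.04767247])}
{'fovy': 48.04531295321098, 'cx': 289.00048808904836, 'cy': 212.4381911772356, 'eye': array([ 366.27928751, -791.61219316,  904.29885527]), 'attitude': array([-0.37557055,  0.91914802, -0.11311851,  0.03630271])}
```

View pics/top0.png

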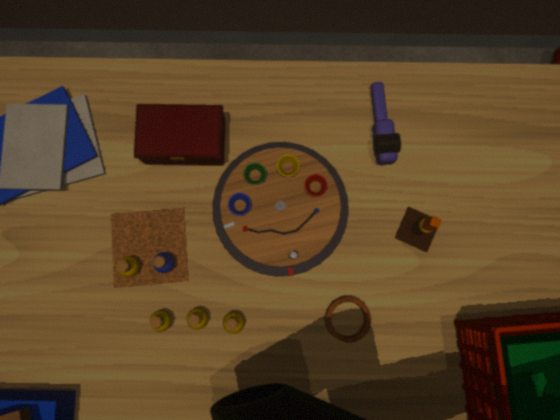

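View pics/side0.png

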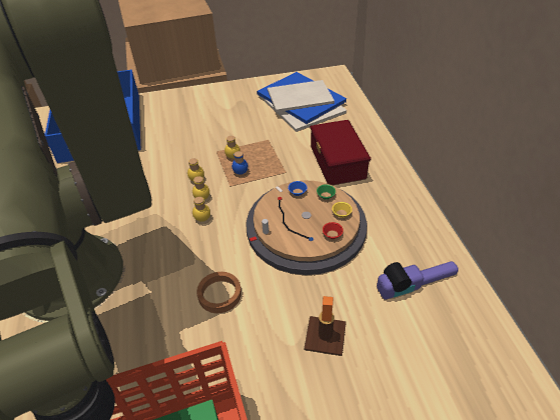

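The top view (up = +x, left = +y) shows the turntable at (281,208), the peg at (293,255), and the seam from its red dot (245,229) to its blue dot (317,210). The stand and stylus are at (425,228). On the mat there is a blue toy at (163,262) and a yellow toy at (128,266).

Candidates for toy_yellow: (128,266), (160,320), (198,317) and (234,321). The farthest left is (128,266), on the mat. I see no red or green toy.

```bash
cat > h.py <<'E'
import numpy as np,cv2
from scipy.spatial.transform import Rotation as R
def rot(q): return R.from_quat([q[1],q[2],q[3],q[0]]).as_matrix()
def f(c): return c["image"].shape[0]/2/np.tan(np.radians(c["fovy"])/2)
def proj(c,P):
    p=(np.atleast_2d(P)-c["eye"])@rot(c["attitude"]); return p[:,:2]/p[:,2:]*f(c)+[c["cx"],c["cy"]]
def onplane(c,uv,z):
    uv=np.atleast_2d(uv).astype(float); r=np.c_[(uv-[c["cx"],c["cy"]])/f(c),np.ones(len(uv))]@rot(c["attitude"]).T
    return c["eye"]+r*((z-c["eye"][2])/r[:,2])[:,None]
def cloud(c):
    v,u=np.mgrid[:420,:560]; d=c["depth"][...,None]
    r=np.dstack([(u-c["cx"])/f(c),(v-c["cy"])/f(c),np.ones(u.shape)])*d
    return r@rot(c["attitude"]).T+c["eye"]
def rect(c,x0,x1,y0,y1,z,s):  # ortho view: up=+x, left=+y ; px col=(y1-y)*s,row=(x1-x)*s
    H,W=int((x1-x0)*s),int((y1-y0)*s); v,u=np.mgrid[:H,:W]
    P=np.c_[(x1-v/s).ravel(),(y1-u/s).ravel(),np.full(H*W,z)]
    m=proj(c,P).reshape(H,W,2).astype(np.float32)
    return cv2.remap(c["image"],m[...,0],m[...,1],cv2.INTER_CUBIC)
def down(yaw): # tool pointing down, closing line (tool y) at world angle yaw (+-)
    q=(R.from_euler('z',yaw)*R.from_quat([1,0,0,0])).as_quat(); return np.array([q[3],q[0],q[1],q[2]])
E
python3 - <<'E'
import pickle;from h import *
d=pickle.load(open("cams0.pkl","rb"))
for n,c in d.items():
    P=cloud(c);z=P[...,2];hsv=cv2.cvtColor(c["image"],cv2.COLOR_BGR2HSV)
    ok=c["depth"]>0
    print(n,"table z",np.median(z[ok&(abs(z)<20)]))
    near=lambda x,y,r:(np.hypot(P[...,0]-x,P[...,1]-y)<r)&ok
    D=near(420,0,170)
    for nm,lo,hi in(("deck",38,50),):
        m=D&(z>lo)&(z<hi); pts=P[m]; print(n,nm,np.median(pts[:,2]),len(pts))
        e=cv2.minEnclosingCircle(pts[:,:2].astype(np.float32)); print(e)
    m=D&(z>70);print("peg",P[m].mean(0) if m.any() else None,m.sum())
    m=near(420,-330,120)&(z>100);print("stylus",P[m].mean(0),m.sum(),P[m].min(0),P[m].max(0))
    m=ok&(z>50)&(z<80)&(P[...,1]>50)&(P[...,1]<450)&(P[...,0]<390)&(P[...,0]>80)
    k,l,st,ce=cv2.connectedComponentsWithStats(m.astype(np.uint8))
    for i in range(1,k):
        if st[i,4]>15: print("toy?",ce[i].round(),P[l==i].mean(0).round(1),st[i,4],P[l==i].max(0).round())
T,S=d["top"],d["side"]
a=rect(T,280,580,-150,150,44,1.33);b=rect(S,280,580,-150,150,44,1.33)
im=np.hstack([a,b]);im=cv2.convertScaleAbs(im,alpha=1.7);cv2.imwrite("pics/deck.png",im)
y=cv2.resize(T["image"][205:345,100:260],None,fx=4,fy=4,interpolation=cv2.INTER_CUBIC);cv2.imwrite("pics/yel.png",cv2.convertScaleAbs(y,alpha=1.7))
E
```

```text
top table z -0.5728238854234178
top deck 43.34531501250899 4891
((432.64501953125, 5.324832916259766), 163.89801025390625)
peg [398.71189839  45.71575356  76.66679006] 93
stylus [ 345.85197903 -388.21396836  166.44151741] 558 [ 314.49308618 -423.97592824  100.71150795] [ 538.41994218 -301.74531283  211.87304963]
toy? [194. 320.] [337.1 185.8  68.5] 140 [349. 200.  77.]
toy? [156. 322.] [331.1 265.9  67.6] 149 [343. 279.  74.]
toy? [232. 324.] [329.7 106.   69.1] 136 [342. 118.  74.]
side table z -0.3423855295359317
side deck 43.52924251600166 2779
((429.720703125, 0.8504202961921692), 162.68228149414062)
peg [427.39091531  20.72397387  77.01442714] 73
stylus [ 347.14940016 -388.92815571  169.49207431] 476 [ 315.09064841 -425.51160733  100.21739962] [ 539.02874917 -304.49383517  210.01136324]
toy? [194. 163.] [332.3 263.2  64.2] 92 [345. 287.  73.]
toy? [199. 182.] [338.4 182.   64.7] 99 [351. 200.  75.]
toy? [199. 202.] [330.7 102.   65.1] 107 [344. 119.  74.]
```

Run:
```python
import pickle;from h import *
d=pickle.load(open("cams0.pkl","rb"));T,S=d["top"],d["side"]
C=onplane(T,[281,208],44)[0];print(C, onplane(S,[307,222],44), "stand",onplane(T,[418,229],0),"mat",onplane(T,[150,247],0))
for n,c in d.items():
    P=cloud(c);z=P[...,2];ok=c["depth"]>0
    for i in range(4):
        r=np.hypot(P[...,0]-C[0],P[...,1]-C[1]); m=ok&(r<145)&(abs(z-44)<4); pts=P[m][:,:2]
        h=cv2.convexHull(pts.astype(np.float32))[:,0]
        A=np.c_[2*h,np.ones(len(h))];s=np.linalg.lstsq(A,(h**2).sum(1),rcond=None)[0];C=s[:2]
    print(n,"deck",C,np.sqrt(s[2]+C@C),np.median(z[m]))
    m=ok&(r<145)&(z>72);print("peg",P[m].mean(0) if m.any() else None,m.sum())
    m=ok&(z>50)&(z<85)&(P[...,1]>50)&(P[...,0]>420)&(P[...,0]<520)
    k,l,st,ce=cv2.connectedComponentsWithStats(m.astype(np.uint8))
    for i in range(1,k):
        if st[i,4]>15: print("toy?",ce[i].round(),P[l==i].mean(0).round(1),st[i,4],P[l==i].min(0).round(),P[l==i].max(0).round())
    m=ok&(z>110)&(z<145)&(P[...,1]<-180)&(P[...,0]>400);print("stylus",P[m].mean(0),m.sum(),P[m].min(0),P[m].max(0))
a=rect(T,C[0]-150,C[0]+150,C[1]-150,C[1]+150,44,1.33);b=rect(S,C[0]-150,C[0]+150,C[1]-150,C[1]+150,44,1.33)
print("ortho centre",C)
im=np.hstack([a,b]);im=cv2.convertScaleAbs(im,alpha=1.7);cv2.imwrite("pics/deck.png",im)
```

```text
[582.50602317   5.90776137  44.        ] [[584.44947924 -14.93623003  44.        ]] stand [[ 545.32643946 -310.48802225    0.        ]] mat [[494.09245647 305.19807331   0.        ]]
top deck [587.69971513   7.23486152] 133.95184856563745 43.49713568626544
peg [476.10494789 -21.92493541  82.62468536] 44
toy? [160. 262.] [458.3 264.9  68. ] 141 [447. 253.  51.] [470. 280.  75.]
toy? [123. 266.] [448.1 343.1  67.7] 148 [435. 331.  50.] [460. 360.  77.]
stylus [ 543.91077771 -305.24308522  131.18700579] 139 [ 532.67624439 -320.07573931  110.15874487] [ 556.92286755 -296.02627142  140.14560001]
side deck [589.21675192   8.0246358 ] 134.7063499477415 43.579789114178766
peg [478.0079654  -23.70837786  81.07623984] 43
toy? [231. 140.] [449.1 340.1  64.6] 79 [437. 330.  50.] [463. 356.  74.]
toy? [239. 156.] [459.5 262.   64.6] 88 [447. 251.  50.] [473. 280.  74.]
stylus [ 544.96506341 -310.72664608  129.42269974] 158 [ 534.66417609 -319.67739128  110.05129668] [ 557.88704315 -294.17709027  137.84711203]
ortho centre [589.21675192   8.0246358 ]
```

View pics/deck.png

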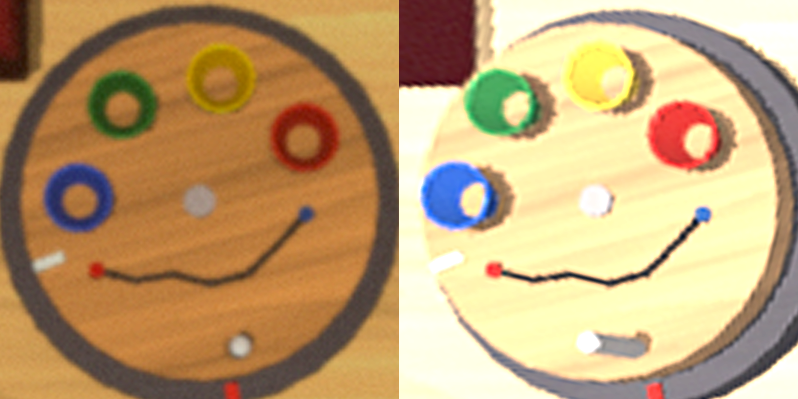

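View pics/yel.png

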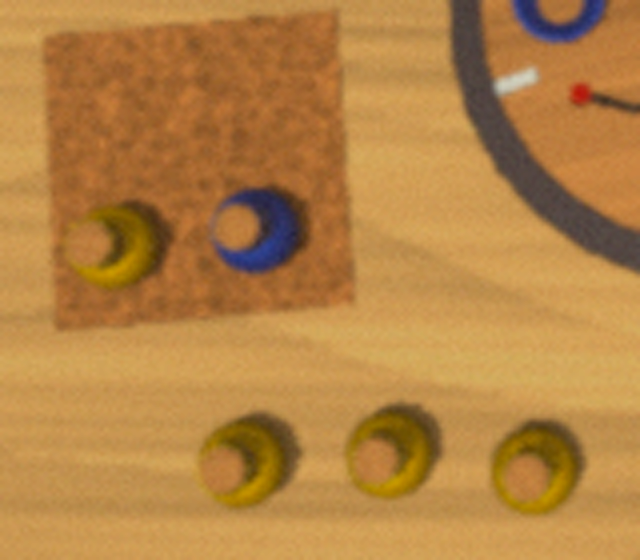

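The rectified views show the seam running from red (97,270) via (136,281), (173,273), (210,283), (250,272) to blue (306,214). The peg is at (240,345) and the white line at (48,262). The crop confirms the yellow toy at left on the mat, next to the blue one.

```bash
cat > seam.py <<'E'
from h import *
from scipy.optimize import least_squares
X0,X1,Y0,Y1,s=438,738,-142,158,2.0
init=np.array([[97,270],[136,281],[173,273],[210,283],[250,272],[278,243],[306,214]])/1.33
init=np.c_[589.2+150-init[:,1],8+150-init[:,0]]
def samp(V,n=12):
    return np.vstack([V[i]+(V[i+1]-V[i])*np.linspace(0,1,n,endpoint=False)[:,None] for i in range(len(V)-1)]+[V[-1:]])
def fit(c):
    g=rect(c,X0,X1,Y0,Y1,44,s).astype(float); hsv=cv2.cvtColor(g.clip(0,255).astype(np.uint8),cv2.COLOR_BGR2HSV)
    gray=g.max(2); bg=cv2.medianBlur(gray.clip(0,255).astype(np.uint8),41).astype(float)
    dark=cv2.GaussianBlur(((bg-gray)/bg).clip(0,1),(0,0),3)
    px=lambda P:(((Y1-P[:,1])*s).astype(np.float32),((X1-P[:,0])*s).astype(np.float32))
    def dot(p,blue):
        u,v=(Y1-p[1])*s,(X1-p[0])*s; vv,uu=np.mgrid[:g.shape[0],:g.shape[1]]
        w=(g[...,0]-g[...,2] if blue else g[...,2]-1.9*g[...,1]); w=w/ (g.max(2)+1); w=np.where(np.hypot(uu-u,vv-v)<20,w,0)
        w=np.where(w>0.5*w.max(),w,0); return np.array([X1-(w*vv).sum()/w.sum()/s, Y1-(w*uu).sum()/w.sum()/s])
    a,b=dot(init[0],False),dot(init[6],True)
    sh=(a+b-init[0]-init[6])/2
    def res(p):
        V=np.vstack([a,p.reshape(5,2),b]); q=samp(V); u,v=px(q)
        val=cv2.remap(dark.astype(np.float32),u[:,None],v[:,None],cv2.INTER_LINEAR)[:,0]
        L=np.linalg.norm(np.diff(V,axis=0),axis=1)
        return np.r_[(1-val)*3,(L-L.mean())*.15]
    r=least_squares(res,(init[1:6]+sh).ravel(),diff_step=1e-4)
    V=np.vstack([a,r.x.reshape(5,2),b]);return V
E
python3 - <<'E'
import pickle;from seam import *
d=pickle.load(open("cams0.pkl","rb"));np.set_printoptions(precision=1,suppress=True)
Vs={n:fit(c) for n,c in d.items()}
for n in Vs: print(n,Vs[n].tolist() and Vs[n].round(1).tolist(),np.linalg.norm(np.diff(Vs[n],axis=0),axis=1))
print("diff",(Vs["top"]-Vs["side"]).round(1).tolist())
V=(Vs["top"]+Vs["side"])/2;np.save("seam.npy",V)
c=d["top"];g=rect(c,X0,X1,Y0,Y1,44,s);uv=np.c_[(Y1-Vs["top"][:,1])*s,(X1-Vs["top"][:,0])*s].round().astype(int)
g2=rect(d["side"],X0,X1,Y0,Y1,44,s);uv2=np.c_[(Y1-Vs["side"][:,1])*s,(X1-Vs["side"][:,0])*s].round().astype(int)
cv2.polylines(g,[uv],False,(0,255,255),1);cv2.polylines(g2,[uv2],False,(0,0,255),1)
im=np.vstack([cv2.convertScaleAbs(g[290:450,100:500],alpha=1.7),g2[290:450,100:500]])
sty=[]
for n,c in d.items():
    P=cloud(c);z=P[...,2];hsv=cv2.cvtColor(c["image"],cv2.COLOR_BGR2HSV);b=c["image"].astype(int)
    m=(z>131)&(z<141)&(np.hypot(P[...,0]-545,P[...,1]+308)<25)
    print(n,m.sum(),P[m].mean(0),np.median(P[m],0),cv2.minAreaRect(P[m][:,:2].astype(np.float32)))
    r=rect(c,505,585,-350,-270,136,4); sty.append(cv2.convertScaleAbs(r,alpha=1.7 if n=="top" else 1))
im=np.hstack([cv2.resize(im,(400,320)),np.vstack(sty)[:,:320][::2,::1][:320]]) if 0 else im
cv2.imwrite("pics/seamsty.png",np.hstack([im,sty[0],]) if im.shape[0]==sty[0].shape[0] else im)
st2=np.hstack(sty);cv2.imwrite("pics/sty.png",st2)
E
```

```text
top [[536.4, 85.5], [528.7, 56.2], [533.2, 28.2], [526.2, 0.4], [534.0, -29.3], [556.2, -51.2], [578.2, -71.7]] [30.3 28.3 28.7 30.8 31.2 30. ]
side [[536.4, 87.1], [528.7, 57.4], [533.3, 30.4], [526.5, 2.2], [533.9, -27.8], [555.7, -49.5], [577.8, -69.7]] [30.6 27.4 29.  30.9 30.8 30. ]
diff [[-0.1, -1.6], [-0.0, -1.2], [-0.0, -2.2], [-0.3, -1.8], [0.0, -1.5], [0.4, -1.7], [0.3, -1.9]]
top 96 [ 544.8 -307.   135.4] [ 544.4 -306.7  135.4] ((545.0693969726562, -307.5096435546875), (19.425302505493164, 20.167320251464844), 69.4263687133789)
side 99 [ 545.8 -307.8  134.6] [ 545.8 -307.9  134.7] ((546.7633056640625, -306.2924499511719), (22.962799072265625, 19.44205665588379), 72.64400482177734)
```

View pics/seamsty.png

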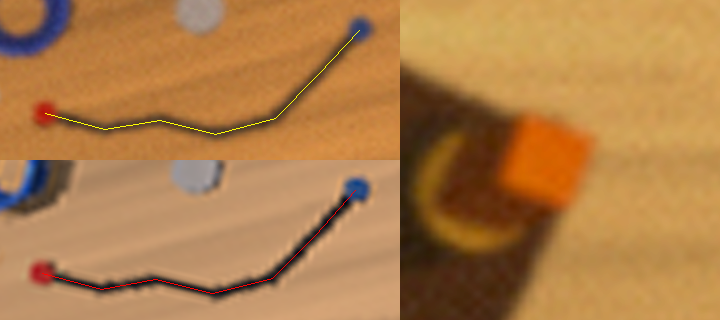

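View pics/sty.png

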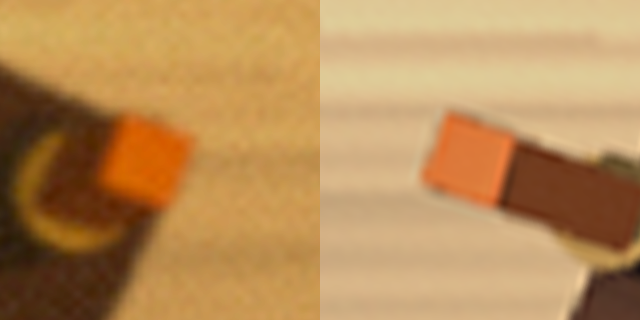

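The yellow and red fit overlays follow the seam in both views, with a residual camera offset of about 1.7 mm in y that I average out. The stylus handle top is at about (545,-307) with yaw about 71°/-19°. Next I grasp it.

```bash
cat >> h.py <<'E'
np.set_printoptions(precision=2,suppress=True)
def st(bot):
    s=bot.read_state(); print("t%.1f"%s["clock"],"p",s["ee_pos"],"F",s["ft_force"],"w%.1f g%.1f"%(s["grip_width"],s["grip_force"]),"q",s["joint_positions"],"tilt",np.degrees(np.arccos(-rot(s["tool_rot"])[2,2])).round(2)); return s
E
python3 - <<'E'
from rig import bot;from h import *
V=np.load("seam.npy")
for a in(71,-19,161,-109):
    q=down(np.radians(a)); print(a,[bot.ik(p,q) for p in ([545,-307,260],[545,-307,112],[*V[0],150],[*V[6],150])])
a=min((71,-19,161,-109),key=lambda a:(1e9 if bot.ik([545,-307,112],down(np.radians(a))) is None else abs(bot.ik([545,-307,112],down(np.radians(a)))[5])))
print("use",a);q=down(np.radians(a))
bot.move_gripper(60,60);bot.move_to([545,-307,260],q);st(bot)
bot.servo_line([545,-307,114],speed=120);st(bot)
bot.move_gripper(15,60);st(bot)
bot.servo_line([545,-307,250],speed=80);bot.dwell(.3);st(bot)
E
```

```text
71 [array([-0.57,  0.46,  1.27, -0.  ,  1.4 , -0.24]), array([-0.57,  0.6 ,  1.42, -0.  ,  1.12, -0.24]), array([ 0.09,  0.39,  1.65, -0.  ,  1.1 ,  0.42]), array([-0.18,  0.47,  1.53, -0.  ,  1.14,  0.15])]
-19 [array([-0.57,  0.46,  1.27, -0.  ,  1.4 ,  1.33]), array([-0.57,  0.6 ,  1.42, -0.  ,  1.12,  1.33]), array([ 0.09,  0.39,  1.65, -0.  ,  1.1 ,  1.99]), array([-0.18,  0.47,  1.53, -0.  ,  1.14,  1.72])]
161 [array([-0.57,  0.46,  1.27, -0.  ,  1.4 , -1.81]), array([-0.57,  0.6 ,  1.42, -0.  ,  1.12, -1.81]), array([ 0.09,  0.39,  1.65, -0.  ,  1.1 , -1.15]), array([-0.18,  0.47,  1.53, -0.  ,  1.14, -1.42])]
-109 [None, None, None, None]
use 71
t2.0 p [ 544.37 -307.89  260.01] F [0.68 0.4  1.13] w60.0 g0.0 q [-0.57  0.46  1.27 -0.    1.4  -0.24] tilt 0.01
t3.4 p [ 545.28 -307.18  114.79] F [-0.03  0.31  0.46] w60.0 g0.0 q [-0.57  0.6   1.42 -0.    1.12 -0.24] tilt 0.07
t3.9 p [ 545.16 -307.12  114.3 ] F [ 0.58 -0.19  1.85] w19.6 g59.5 q [-0.57  0.6   1.42 -0.    1.12 -0.24] tilt 0.04
t6.0 p [ 544.99 -307.    249.91] F [-0.21  0.2  -1.82] w19.4 g59.2 q [-0.57  0.47  1.29 -0.    1.38 -0.24] tilt 0.01
```

Run:
```python
from rig import bot;from h import *
import pickle
V=np.load("seam.npy")
bot.servo_line([*V[0],250],speed=250);bot.servo_line([*V[0],156],speed=80)
bot.dwell(.4);s=st(bot)
out=[];d={}
for n in("top","side"):
    c=bot.read_camera(n);d[n]=c
    tip=np.r_[s["ee_pos"][:2],54]
    uv=proj(c,[tip,[*V[0],44]]);print(n,uv)
    u,v=proj(c,[[*V[0],60]])[0];M=np.float32([[5,0,200-5*u],[0,5,200-5*v]])
    im=cv2.warpAffine(c["image"],M,(400,400),flags=cv2.INTER_CUBIC)
    a=M[:,:2]@uv.T+M[:,2:]
    cv2.drawMarker(im,tuple(map(int,a[:,0])),(255,255,0),cv2.MARKER_CROSS,14,1);cv2.drawMarker(im,tuple(map(int,a[:,1])),(0,255,0),cv2.MARKER_CROSS,14,1)
    out.append(cv2.convertScaleAbs(im,alpha=1.7 if n=="top" else 1))
cv2.imwrite("pics/hover.png",np.hstack(out));pickle.dump(d,open("hover.pkl","wb"))
```

```text
t9.5 p [536.41  86.31 156.07] F [ 0.08 -1.38 -1.  ] w19.3 g59.2 q [ 0.09  0.38  1.64 -0.    1.12  0.42] tilt 0.0
top [[244.12 227.47]
 [244.43 228.  ]]
side [[279.19 195.44]
 [279.31 198.19]]
```

View pics/hover.png

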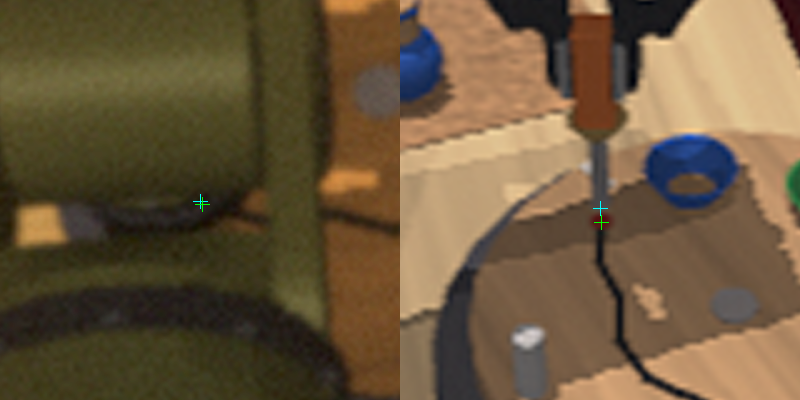

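The side view shows the stem tip standing right over the red dot at (600,222), with my projected marks in line with it. Next I touch down and check the force.

Run:
```python
from rig import bot;from h import *
V=np.load("seam.npy")
F0=bot.read_state()["ft_force"]
print(bot.servo_line([*V[0],138],speed=8,until_force=2.5));s=st(bot)
bot.dwell(.3);s=st(bot);np.save("F0.npy",F0)
for dz in(0,-.3,-.6):
    bot.servo_line([*V[0],s["ee_pos"][2]+dz],speed=5);bot.dwell(.3);r=st(bot);print(dz,(r["ft_force"]-F0))
c=bot.read_camera("side");u,v=proj(c,[[*V[0],50]])[0];M=np.float32([[6,0,200-6*u],[0,6,200-6*v]])
cv2.imwrite("pics/touch.png",cv2.warpAffine(c["image"],M,(400,400),flags=cv2.INTER_CUBIC))
```

```text
True
t10.8 p [536.41  86.29 146.2 ] F [0.58 0.34 4.85] w19.3 g60.1 q [ 0.09  0.39  1.65 -0.    1.1   0.42] tilt 0.0
t11.1 p [536.39  86.29 146.16] F [0.58 0.24 5.9 ] w19.5 g60.1 q [ 0.09  0.39  1.65 -0.    1.1   0.42] tilt 0.01
t11.7 p [536.46  86.3  146.23] F [ 0.03 -0.57  4.89] w19.5 g59.9 q [ 0.09  0.39  1.65 -0.    1.1   0.42] tilt 0.07
0 [-0.32 -0.99  5.67]
t12.2 p [536.49  86.29 146.12] F [-0.43  0.21  5.85] w19.3 g60.4 q [ 0.09  0.39  1.65 -0.    1.1   0.42] tilt 0.06
-0.3 [-0.79 -0.21  6.63]
t12.8 p [536.56  86.35 146.04] F [-1.2   0.22  8.48] w19.1 g60.7 q [0.09 0.39 1.65 0.   1.1  0.42] tilt 0.04
-0.6 [-1.56 -0.2   9.26]
```

View pics/touch.png

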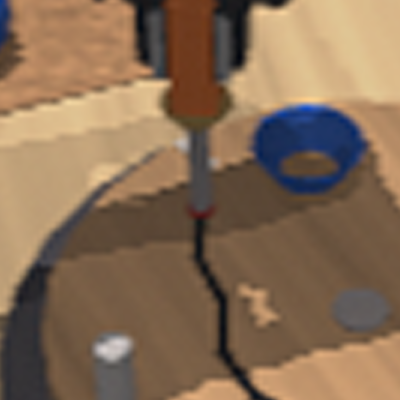

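The tip stands on the red dot at (200,211), in line with the seam's start. Now I trace it.

Run:
```python
from rig import bot;from h import *
V=np.load("seam.npy");F0=np.load("F0.npy");z=146.1
d0=(V[0]-V[1])/np.linalg.norm(V[0]-V[1]);d1=(V[6]-V[5])/np.linalg.norm(V[6]-V[5])
W=[V[0]+d0*1.5,*V[1:6],V[6]+d1*1.5]
bot.servo_line([*W[0],z],speed=5)
for i in range(1,7):
    for k in(.5,1):
        p=W[i-1]+(W[i]-W[i-1])*k
        bot.servo_line([*p,z],speed=13)
        f=np.mean([bot.read_state()["ft_force"][2] for _ in range(3)])-F0[2];s=bot.read_state()
        print(i,k,"f%.1f"%f,"z%.1f"%z,s["ee_pos"],"err",s["ee_pos"][:2]-p)
        z+=np.clip((f-5)/6,-.4,.4)*.6
s=st(bot)
import pickle
c=bot.read_camera("side");u,v=proj(c,[[*V[6],50]])[0];M=np.float32([[6,0,200-6*u],[0,6,200-6*v]])
a=cv2.warpAffine(c["image"],M,(400,400),flags=cv2.INTER_CUBIC)
cv2.imwrite("pics/end.png",a)
```

```text
1 0.5 f5.2 z146.1 [532.76  72.26 146.17] err [ 0.   -0.03]
1 1 f5.9 z146.1 [528.73  56.8  146.16] err [-0.   -0.03]
2 0.5 f6.3 z146.2 [530.87  43.08 146.2 ] err [-0.12  0.  ]
2 1 f4.0 z146.3 [533.22  29.26 146.3 ] err [-0.03 -0.07]
3 0.5 f4.5 z146.2 [529.79  15.26 146.28] err [ 0.01 -0.06]
3 1 f4.8 z146.2 [526.32   1.26 146.22] err [ 0.   -0.05]
4 0.5 f5.8 z146.2 [530.09 -13.58 146.2 ] err [-0.05  0.05]
4 1 f4.8 z146.3 [533.94 -28.57 146.24] err [-0.02 -0.  ]
5 0.5 f4.0 z146.2 [545.02 -39.5  146.27] err [ 0.07 -0.03]
5 1 f5.6 z146.1 [556.14 -50.51 146.23] err [ 0.2  -0.14]
6 0.5 f7.0 z146.2 [567.49 -61.03 146.19] err [-0.02  0.01]
6 1 f2.8 z146.4 [579.1  -71.72 146.36] err [ 0.01 -0.  ]
t29.1 p [579.1  -71.72 146.36] F [-0.12  1.09  1.99] w19.4 g59.7 q [-0.19  0.48  1.53 -0.    1.14  0.15] tilt 0.07
```

View pics/end.png

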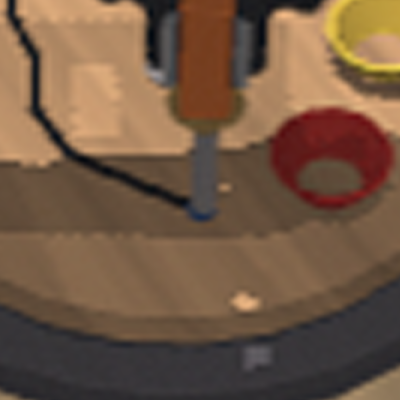

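The tip ended on the blue dot at (202,211), with the deck unmoved. Next I return the stylus to its stand.

Run:
```python
from rig import bot;from h import *
import pickle
p=[545.16,-307.12]
x,y=579,-71.7
bot.servo_line([x,y,160],speed=40);bot.servo_line([x,y,250],speed=150);bot.servo_line([*p,250],speed=220);bot.dwell(.3);st(bot)
print(bot.servo_line([*p,150],speed=80,until_force=10))
print(bot.servo_line([*p,114.2],speed=20,until_force=6));st(bot)
bot.move_gripper(50);st(bot);bot.servo_line([*p,250],speed=120)
bot.move_to([400,-250,330],down(np.radians(90)));st(bot)
d={n:bot.read_camera(n) for n in("top","side")};pickle.dump(d,open("c1.pkl","wb"))
for n,c in d.items():
    P=cloud(c);z=P[...,2]
    m=(z>131)&(z<141)&(np.hypot(P[...,0]-545,P[...,1]+308)<25);print(n,"sty",m.sum(),P[m].mean(0))
    m=(z>50)&(z<85)&(P[...,1]>170)&(P[...,0]>400)&(P[...,0]<540)
    k,l,s_,ce=cv2.connectedComponentsWithStats(m.astype(np.uint8))
    for i in range(1,k):
        if s_[i,4]>15: print("toy",P[l==i].mean(0),np.median(c["image"][l==i],0))
    m=(z>76)&(z<92)&(np.hypot(P[...,0]-588,P[...,1]-7)<140);print("peg",P[m].mean(0),m.sum())
cv2.imwrite("pics/side1.png",d["side"]["image"]);cv2.imwrite("pics/top1.png",d["top"]["image"])
```

```text
t31.9 p [ 545.35 -306.62  250.11] F [-0.63  0.04 -2.11] w19.6 g59.2 q [-0.57  0.47  1.29 -0.    1.39 -0.24] tilt 0.07
False
False
t35.3 p [ 545.26 -307.17  114.43] F [-0.55 -0.24  0.91] w19.5 g59.3 q [-0.57  0.6   1.42 -0.    1.12 -0.24] tilt 0.06
t35.7 p [ 545.14 -307.15  114.19] F [ 0.27 -0.36  0.09] w49.8 g0.0 q [-0.57  0.6   1.42 -0.    1.12 -0.24] tilt 0.08
t37.7 p [ 400.54 -250.28  329.49] F [-0.28  0.07 -0.8 ] w50.0 g0.0 q [-0.64  0.07  1.61  0.    1.46 -0.63] tilt 0.02
top sty 99 [ 545.17 -307.    134.86]
toy [458.21 265.06  68.27] [ 39.  73. 108.]
toy [448.03 343.    67.78] [ 33.5  76.  112. ]
peg [476.32 -21.92  82.85] 46
side sty 99 [ 546.4  -308.23  134.68]
peg [478.61 -23.74  82.33] 35
```

View pics/side1.png

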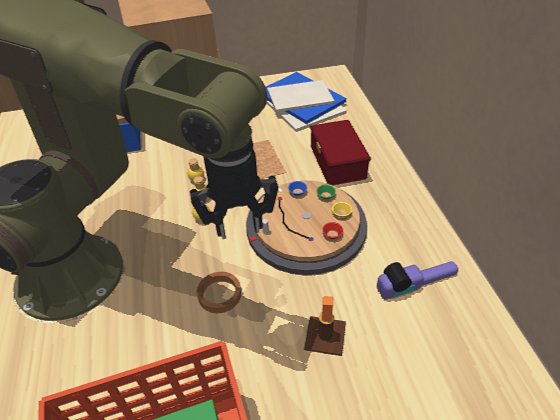

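The stylus is back upright in its stand at (545,-307), the deck hasn't moved, and the toys are still in place. Next is the deck.

```bash
cat > ang.py <<'E'
from h import *
AX=np.array([588.5,7.6])
def polar(c,z,r0,r1,test,lo,hi):
    "mean angle (deg) of pixels passing test in a ring at height z"
    a=np.radians(np.arange(lo,hi,.25)); r=np.arange(r0,r1,.5); A,Rr=np.meshgrid(a,r)
    P=np.c_[AX[0]+(Rr*np.cos(A)).ravel(),AX[1]+(Rr*np.sin(A)).ravel(),np.full(A.size,z)]
    m=proj(c,P).astype(np.float32); g=cv2.remap(c["image"],m[:,:1],m[:,1:],cv2.INTER_LINEAR).reshape(-1,3).astype(float)
    w=test(g); return (np.degrees((A.ravel()*w).sum()/w.sum()) if w.sum() else None), int(w.sum())
red=lambda g:((g[:,2]>2*g[:,1]+25)&(g[:,2]>2*g[:,0]+25)).astype(float)
white=lambda g:((g[:,0]>.75*g[:,2])&(g[:,2]>.6*g.max())).astype(float)
E
python3 - <<'E'
import pickle;from ang import *
for f_ in("cams0.pkl","c1.pkl"):
  d=pickle.load(open(f_,"rb"))
  for n,c in d.items():
    print(n,"pointer",polar(c,22,138,156,red,165,225),"line",polar(c,44,112,132,white,95,130))
E
```

```text
top pointer (np.float64(189.6563231850117), 427) line (np.float64(111.6912997903564), 477)
side pointer (np.float64(188.96036585365854), 492) line (np.float64(109.97878359264499), 707)
top pointer (np.float64(189.65202702702703), 444) line (np.float64(111.64121338912133), 478)
side pointer (np.float64(188.95090180360722), 499) line (np.float64(109.13827054794523), 584)
```

```bash
cat > turn.py <<'E'
from rig import bot;from ang import *
pk=np.array([477.3,-22.9]);v=pk-AX;r=np.hypot(*v);t0=np.degrees(np.arctan2(v[1],v[0]))%360
def pose(d,z=70):
    t=np.radians(t0+d);return [*(AX+r*np.array([np.cos(t),np.sin(t)])),z],down(t+np.pi/2-np.pi)
def step(d,speed=60):
    p,q=pose(d);bot.servo_line(p,q,speed=speed);s=bot.read_state();t=np.radians(t0+d)
    F=s["ft_force"];print("d%.1f tang %.1f rad %.1f z %.1f w%.1f"%(d,F[:2]@[-np.sin(t),np.cos(t)],F[:2]@[np.cos(t),np.sin(t)],F[2],s["grip_width"]), s["ee_pos"][:2]-p[:2])
E
python3 - <<'E'
from turn import *
print(r,t0,bot.ik(*pose(0)),bot.ik(*pose(78)))
bot.move_gripper(50,50);bot.move_to(*pose(0,180));st(bot);bot.servo_line(pose(0)[0],speed=100,until_force=8);st(bot)
bot.move_gripper(10,50);st(bot)
for d in range(6,67,6): step(d)
for d in (68,70,72,74,75,76,77,78): step(d,25)
st(bot)
E
```

```text
115.30693821275456 195.33792231246332 [-0.12  0.39  1.88 -0.    0.87 -0.39] [-0.24  0.62  1.51 -0.    1.01 -1.87]
t39.1 p [477.67 -23.65 180.7 ] F [-0.12  0.53 -0.43] w49.9 g0.0 q [-0.13  0.21  1.8  -0.    1.13 -0.39] tilt 0.07
t40.4 p [477.61 -22.96  70.55] F [ 0.3  -0.14  0.65] w49.8 g0.0 q [-0.12  0.38  1.88 -0.    0.87 -0.39] tilt 0.06
t40.8 p [478.32 -22.74  70.58] F [ 6.51  3.45 -1.04] w14.9 g49.3 q [-0.12  0.38  1.88  0.    0.87 -0.39] tilt 0.16
d6.0 tang 2.8 rad -9.8 z -3.8 w14.4 [ 1.41 -0.19]
d12.0 tang 3.0 rad -12.6 z -4.7 w14.8 [1.67 0.02]
d18.0 tang 3.8 rad -16.2 z -6.6 w14.6 [1.86 0.26]
d24.0 tang 3.7 rad -17.3 z -6.1 w14.6 [1.98 0.55]
d30.0 tang 2.8 rad -19.1 z -6.6 w14.6 [2.05 0.88]
d36.0 tang 4.8 rad -21.1 z -5.5 w14.9 [2.03 1.22]
d42.0 tang 4.9 rad -22.4 z -3.2 w14.4 [1.97 1.56]
d48.0 tang 4.1 rad -22.5 z -3.3 w14.7 [1.83 1.88]
d54.0 tang 4.8 rad -24.1 z -1.4 w14.3 [1.71 2.16]
d60.0 tang 5.1 rad -23.6 z -0.1 w14.8 [1.52 2.38]
d66.0 tang 5.8 rad -23.3 z 1.9 w14.5 [1.35 2.57]
d68.0 tang 2.5 rad -22.6 z 3.7 w14.7 [0.93 2.66]
d70.0 tang -2.7 rad -22.1 z 6.8 w14.5 [0.32 2.77]
d72.0 tang -7.0 rad -22.2 z 10.3 w14.7 [-0.17  2.85]
d74.0 tang -2.5 rad -22.1 z 8.2 w14.5 [0.12 2.82]
d75.0 tang -3.1 rad -22.2 z 7.3 w14.2 [0.11 2.83]
d76.0 tang -1.8 rad -21.3 z 6.0 w14.4 [0.15 2.84]
d77.0 tang -0.3 rad -21.3 z 6.3 w14.7 [0.22 2.85]
d78.0 tang 5.4 rad -20.7 z 3.8 w14.2 [0.73 2.87]
t46.8 p [ 595.95 -104.64   70.5 ] F [ 4.23 20.98  3.77] w14.2 g50.3 q [-0.24  0.62  1.51  0.    1.01 -1.87] tilt 0.21
```

Run:
```python
from turn import *
import pickle
step(77,15);bot.move_gripper(50);s=st(bot);bot.servo_line([*s["ee_pos"][:2],200],speed=120)
bot.move_to([400,-250,330],down(np.radians(90)))
d={n:bot.read_camera(n) for n in("top","side")};pickle.dump(d,open("c2.pkl","wb"))
import ang
for n,c in d.items():
    P=cloud(c);z=P[...,2]
    C=AX.copy()
    for i in range(3):
        rr=np.hypot(P[...,0]-C[0],P[...,1]-C[1]); m=(rr<145)&(abs(z-44)<4)
        h=cv2.convexHull(P[m][:,:2].astype(np.float32))[:,0];A=np.c_[2*h,np.ones(len(h))];q=np.linalg.lstsq(A,(h**2).sum(1),rcond=None)[0];C=q[:2]
    print(n,"C",C,np.sqrt(q[2]+C@C))
    m=(z>76)&(z<92)&(rr<140);print("peg",P[m].mean(0),m.sum())
    for k in("base","own"):
        print(k,"pointer",polar(c,22,138,156,red,165,225),"line",polar(c,44,112,132,white,172,210))
    k,l,s_,ce=cv2.connectedComponentsWithStats(((z>50)&(z<85)&(P[...,1]>170)&(P[...,0]>400)&(P[...,0]<540)).astype(np.uint8))
    for i in range(1,k):
        if s_[i,4]>15: print("toy",P[l==i].mean(0),s_[i,4])
    g=rect(c,438,738,-142,158,61,1.33);cv2.imwrite(f"pics/r_{n}.png",g)
a=cv2.convertScaleAbs(cv2.imread("pics/r_top.png"),alpha=1.7);cv2.imwrite("pics/deck2.png",np.hstack([a,cv2.imread("pics/r_side.png")]))
```

```text
d77.0 tang 8.8 rad -21.6 z 1.8 w14.6 [1.07 2.82]
t47.6 p [ 593.14 -107.87   70.  ] F [-0.56  1.11  0.45] w50.0 g0.0 q [-0.24  0.61  1.52 -0.    1.01 -1.85] tilt 0.01
top C [587.76   7.45] 133.93066512550948
peg [ 589.26 -107.27   83.22] 44
base pointer (np.float64(189.64309954751133), 442) line (np.float64(187.5418181818182), 550)
own pointer (np.float64(189.64309954751133), 442) line (np.float64(187.5418181818182), 550)
toy [458.18 264.97  68.16] 139
toy [448.02 343.26  67.56] 146
side C [588.51   8.26] 134.6644419590904
peg [ 591.07 -108.03   82.04] 36
base pointer (np.float64(188.95641282565128), 499) line (np.float64(187.39223194748362), 457)
own pointer (np.float64(188.95641282565128), 499) line (np.float64(187.39223194748362), 457)
```

View pics/deck2.png

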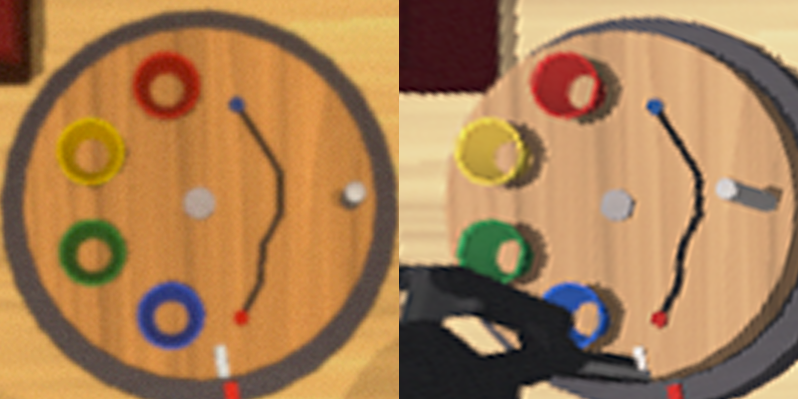

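The white line (221,361) sits about 1.8° short of the pointer (231,391). My closing line was also 90° off, so it pinched radially. I'll nudge the deck on with the pads loose on either side of the peg, along the tangent.

```bash
cat > look.py <<'E'
from rig import bot;from ang import *
import pickle
def look(tag):
    bot.move_to([400,-300,330],down(np.radians(90)))
    d={n:bot.read_camera(n) for n in("top","side")};pickle.dump(d,open(tag+".pkl","wb"))
    for n,c in d.items():
        P=cloud(c);z=P[...,2];m=(z>76)&(z<92)&(np.hypot(*(P[...,:2]-AX).transpose(2,0,1))<140)
        print(n,"pointer",polar(c,22,138,156,red,165,225),"line",polar(c,44,112,132,white,172,210),"peg",P[m].mean(0))
    return d
E
python3 - <<'E'
from look import *
p=np.array([588.5,-106.5]);q=down(np.radians(92))
bot.move_to([*p,180],q);bot.servo_line([*p,70],speed=100,until_force=8);bot.move_gripper(24,20);st(bot)
F0=bot.read_state()["ft_force"]
for i in range(1,14):
    bot.servo_line([p[0]+i,p[1],70],speed=12);F=np.mean([bot.read_state()["ft_force"] for _ in range(3)],0)-F0
    s=bot.read_state();print(i,s["ee_pos"][:2],F,"w%.1f"%s["grip_width"])
    if i>=7 and F[0]<-9: break
bot.servo_line([p[0]+i-3,p[1],70],speed=15);st(bot);bot.servo_line([p[0]+i-3,p[1],180],speed=120)
look("c3")
E
```

```text
t52.7 p [ 588.56 -106.5    70.15] F [ 0.93  0.26 -0.04] w24.2 g0.0 q [-0.24  0.6   1.53 -0.    1.01 -0.28] tilt 0.01
1 [ 589.55 -106.5 ] [-1.66 -0.89 -0.21] w24.1
2 [ 590.55 -106.5 ] [-1.2  -0.82 -0.1 ] w24.2
3 [ 591.54 -106.5 ] [-0.84  0.54 -0.29] w23.7
4 [ 592.54 -106.5 ] [-1.2   0.25 -0.13] w24.0
5 [ 593.55 -106.5 ] [-0.49 -0.6   0.32] w23.8
6 [ 594.54 -106.47] [-1.14  0.33 -0.4 ] w23.9
7 [ 595.55 -106.49] [-0.8  -0.24 -0.34] w24.1
8 [ 596.57 -106.53] [-1.14 -0.03  0.82] w24.2
9 [ 597.56 -106.5 ] [-0.58 -1.14  0.55] w24.3
10 [ 598.37 -106.51] [-2.82  0.02  1.36] w23.8
11 [ 599.43 -106.51] [-4.86 -1.32  2.06] w24.0
12 [ 600.22 -106.53] [-6.93 -1.34  2.69] w23.9
13 [ 600.76 -106.56] [-12.32  -1.74   5.25] w24.2
t56.3 p [ 598.72 -106.46   70.1 ] F [0.37 0.49 0.42] w24.0 g0.0 q [-0.24  0.62  1.5   0.    1.02 -0.27] tilt 0.04
top pointer (np.float64(189.71028037383178), 428) line (np.float64(190.0508166969147), 551) peg [ 594.34 -106.91   82.84]
side pointer (np.float64(187.5), 1) line (None, 0) peg [ 596.   -107.84   82.17]
```

The line now reads 190.05° against the pointer's 189.7°, so the deck is in its notch. Next I measure the cups and toys, then place the blue toy.

```bash
cat > toys.py <<'E'
from look import *
def heads(d):
    out={}
    for n,c in d.items():
        P=cloud(c);z=P[...,2]
        k,l,s_,ce=cv2.connectedComponentsWithStats(((z>50)&(z<85)&(P[...,1]>170)&(P[...,0]>380)&(P[...,0]<580)).astype(np.uint8))
        for i in range(1,k):
            if s_[i,4]>15:
                m=(l==i)&(z>67); p=P[m].mean(0)
                u,v=proj(c,[[*p[:2],24]])[0].astype(int); g=c["image"][v-6:v+14,u-10:u+11].reshape(-1,3).astype(float)
                b=(g[:,0]>g[:,2]*1.2).mean(); out.setdefault("blue" if b>.25 else "yellow",[]).append((n,p.round(1).tolist(),m.sum(),b.round(2)))
    return out
def cups(c,x=(438,738),y=(-142,158)):
    g=rect(c,*x,*y,61,2).astype(float);h=cv2.cvtColor(g.clip(0,255).astype(np.uint8),cv2.COLOR_BGR2HSV);o={}
    for n,lo,hi in(("blue",105,130),("yellow",22,32),("green",45,80)):
        m=((h[...,0]>=lo)&(h[...,0]<=hi)&(h[...,1]>130)&(h[...,2]>40)).astype(np.uint8)
        k,l,s_,ce=cv2.connectedComponentsWithStats(m)
        if k<2: continue
        i=1+s_[1:,4].argmax();pts=np.argwhere(l==i)[:,::-1].astype(np.float32);(u,v),r=cv2.minEnclosingCircle(pts)
        o[n]=(round(x[1]-v/2,1),round(y[1]-u/2,1),round(r/2,1));o[n]+=(round(float(np.hypot(o[n][0]-AX[0],o[n][1]-AX[1])),1),)
    return o
E
python3 - <<'E'
from toys import *
d=pickle.load(open("c3.pkl","rb"))
print(heads(d))
for n in d: print(n,cups(d[n]))
E
```

```text
{'blue': [('top', [458.4, 266.1, 69.9], np.int64(106), np.float64(0.35))], 'yellow': [('top', [448.1, 344.3, 69.7], np.int64(107), np.float64(0.0))]}
top {'blue': (500.3, 25.6, 23.5, 90.0), 'yellow': (620.1, 92.0, 25.9, 90.1), 'green': (544.8, 86.9, 23.8, 90.5)}
side {'blue': (485.9, 21.8, 12.1, 103.6), 'yellow': (619.4, 90.2, 28.3, 88.2), 'green': (543.4, 84.8, 26.4, 89.4)}
```

```bash
cat > place.py <<'E'
from toys import *
def go(toy,cup,q=down(np.pi/2)):
    bot.move_gripper(60,25);bot.move_to([*toy,220],q);bot.servo_line([*toy,90],speed=150)
    print("hit?",bot.servo_line([*toy,65],speed=40,until_force=6));st(bot)
    bot.move_gripper(15,25);s=st(bot);assert 22<s["grip_width"]<29,"no toy"
    z0=s["ee_pos"][2]
    bot.servo_line([*s["ee_pos"][:2],220],speed=120);bot.servo_line([*cup,220],speed=200);st(bot)
    bot.servo_line([*cup,z0+46+10],speed=100);bot.dwell(.2)
    print("touch",bot.servo_line([*cup,z0+45],speed=15,until_force=4));s=st(bot)
    bot.move_gripper(42);st(bot);bot.servo_line([*cup,220],speed=100)
E
python3 - <<'E'
from place import *
go([459,264.8],[500.3,25.6])
d=look("c4");print(heads(d))
for n,c in d.items():
    P=cloud(c);z=P[...,2];m=(np.hypot(P[...,0]-500,P[...,1]-25)<30)&(z>100);print(n,"placed head",P[m].mean(0) if m.any() else None,P[m].max(0) if m.any() else None)
E
```

```text
hit? False
t63.0 p [459.06 264.85  65.08] F [-0.39 -0.15  0.03] w60.0 g0.0 q [ 0.45  0.49  1.74 -0.    0.92  0.45] tilt 0.01
t63.4 p [459.11 264.87  65.27] F [-0.18  0.05  3.39] w24.7 g25.4 q [0.45 0.49 1.74 0.   0.92 0.45] tilt 0.02
t66.2 p [500.16  26.27 219.95] F [ 0.07  0.32 -1.59] w25.3 g25.1 q [-0.02  0.22  1.7   0.    1.23 -0.02] tilt 0.01
touch True
t68.0 p [500.21  25.4  113.6 ] F [ 1.4  -1.66  0.15] w25.1 g25.2 q [-0.02  0.36  1.8  -0.    0.99 -0.02] tilt 0.03
t68.4 p [499.96  25.58 113.63] F [-1.27 -0.04  0.69] w42.3 g0.0 q [-0.02  0.36  1.8  -0.    0.99 -0.02] tilt 0.06
top pointer (np.float64(189.63321995464855), 441) line (np.float64(190.0238532110092), 545) peg [514.02   2.92  83.56]
side pointer (np.float64(188.88012295081967), 488) line (None, 0) peg [564.18 -73.12  81.53]
{'yellow': [('top', [448.3, 344.0, 69.9], np.int64(108), np.float64(0.0))]}
top placed head [500.32  21.71 115.34] [513.07  34.22 120.91]
side placed head [502.25  22.26 115.88] [515.82  34.87 120.28]
```

Run:
```python
from place import *
go([448.6,343],[619.9,91.3])
d=look("c5");print(heads(d))
for n,c in d.items():
    P=cloud(c);z=P[...,2]
    for k,p in dict(blue=(500,23),yellow=(620,91)).items():
        m=(np.hypot(P[...,0]-p[0],P[...,1]-p[1])<30)&(z>110);print(n,k,"head",P[m].mean(0),P[m].max(0))
    r=rect(c,438,738,-142,158,80,1.33);cv2.imwrite(f"pics/f_{n}.png",r)
cv2.imwrite("pics/fin.png",np.hstack([cv2.convertScaleAbs(cv2.imread("pics/f_top.png"),alpha=1.7),cv2.resize(d["side"]["image"][150:290,220:380],(456,399),interpolation=cv2.INTER_CUBIC)])[:, :800])
```

```text
hit? False
t75.5 p [448.67 343.06  65.1 ] F [ 1.01 -0.15 -0.58] w60.0 g0.0 q [0.59 0.55 1.64 0.   0.95 0.59] tilt 0.01
t75.9 p [448.7  343.09  65.31] F [-0.89  0.21  3.16] w25.3 g25.5 q [0.59 0.55 1.64 0.   0.95 0.59] tilt 0.03
t79.0 p [619.57  92.07 220.06] F [-0.91  0.79 -1.01] w25.0 g25.2 q [0.09 0.49 1.32 0.   1.32 0.09] tilt 0.01
touch True
t80.8 p [620.17  91.04 114.54] F [ 3.63 -1.87  0.98] w24.9 g25.4 q [ 0.09  0.6   1.42 -0.    1.12  0.09] tilt 0.05
t81.1 p [619.56  91.27 114.17] F [ 0.11 -0.02  0.38] w42.0 g0.0 q [ 0.09  0.6   1.42 -0.    1.12  0.09] tilt 0.07
top pointer (np.float64(189.64838337182448), 433) line (np.float64(190.04675925925926), 540) peg [556.44  40.36  83.61]
side pointer (np.float64(188.8637295081967), 488) line (None, 0) peg [602.3   35.01  82.92]
{}
top blue head [500.29  21.67 115.76] [512.97  34.13 120.17]
top yellow head [621.26  88.07 115.35] [634.49 101.38 122.75]
side blue head [502.17  21.77 116.19] [515.61  35.97 119.96]
side yellow head [622.5   86.51 115.65] [635.44 101.71 120.91]
```

View pics/fin.png

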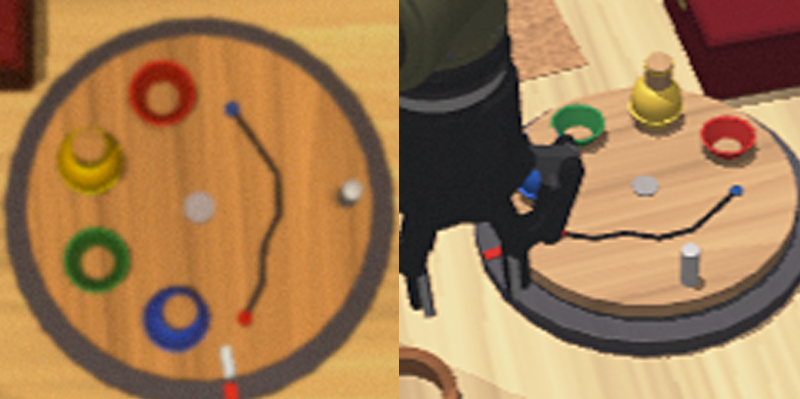

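Both toys sit in their own cups: yellow at (91,160), blue at (177,319) on the left. The white line meets the pointer at (229,375). I'll check from the side with the arm out of the way.

Run:
```python
from place import *
bot.move_joints([-1.313,.3,1.521,0,1.321,-.067])
d={n:bot.read_camera(n) for n in("top","side")}
for n,c in d.items():
    P=cloud(c);z=P[...,2];print(n,"pointer",polar(c,22,138,156,red,165,225),"line",polar(c,44,112,132,white,172,210))
    for k,p in dict(blue=(501,22),yellow=(621,88)).items():
        m=(np.hypot(P[...,0]-p[0],P[...,1]-p[1])<11)&(z>108);q=P[m];A=np.c_[q[:,:2]-q[:,:2].mean(0),np.ones(len(q))]
        s=np.linalg.lstsq(A,q[:,2],rcond=None)[0];print(n,k,q.mean(0),"top slope deg",np.degrees(s[:2]),len(q))
im=cv2.resize(d["side"]["image"][160:280,235:375],(700,600),interpolation=cv2.INTER_CUBIC)
cv2.imwrite("pics/fin2.png",im);st(bot)
```

```text
top pointer (np.float64(189.63620689655173), 435) line (np.float64(189.97554347826087), 552)
top blue [501.16  22.19 116.04] top slope deg [-2.61  4.33] 88
top yellow [620.72  87.94 116.06] top slope deg [-1.76  9.44] 85
side pointer (np.float64(188.9545918367347), 490) line (np.float64(189.56115384615384), 650)
side blue [500.95  21.54 115.87] top slope deg [2.35 5.3 ] 53
side yellow [620.76  87.06 115.4 ] top slope deg [8.17 5.8 ] 43
t85.5 p [ 176.4  -520.86  250.67] F [ 0.15 -0.01  0.55] w41.9 g0.0 q [-1.31  0.3   1.52  0.    1.32 -0.07] tilt 0.02
```

View pics/fin2.png

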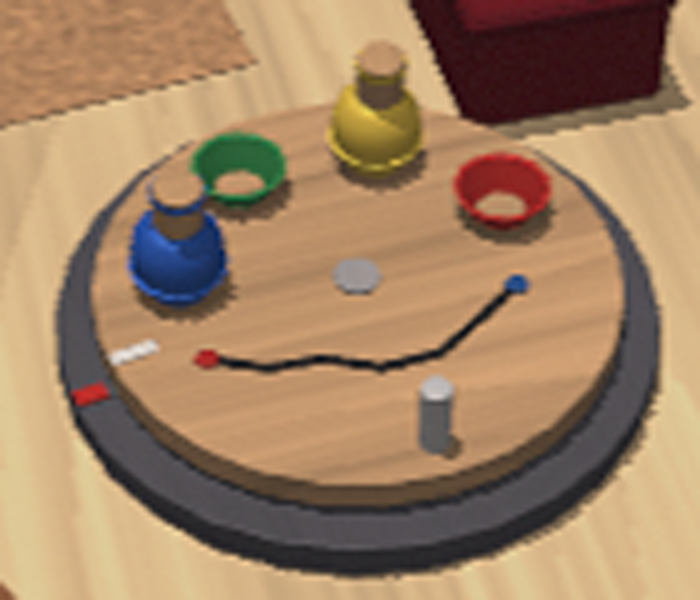

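Both toys are seated, but the head tops show a lean of about 5° towards -y. I'll straighten each by gently closing the pads along y around its head.

Run:
```python
from place import *
q=down(0)
bot.move_gripper(46,20)
for x,y,hy in((501,27,22.5),(620.7,93,88.5)):
    bot.move_to([x,y,220],q);bot.servo_line([x,(y+hy)/2,130],speed=120);print(bot.servo_line([x,(y+hy)/2,113],speed=40,until_force=5))
    bot.move_gripper(15,20);st(bot)
    bot.servo_line([x,y,112.5],speed=15);s=st(bot)
    bot.servo_line([x,y,111.3],speed=8,until_force=4);st(bot)
    bot.move_gripper(46);bot.servo_line([x,y,220],speed=100)
bot.move_joints([-1.313,.3,1.521,0,1.321,-.067])
d={n:bot.read_camera(n) for n in("top","side")}
for n,c in d.items():
    P=cloud(c);z=P[...,2];print(n,"pointer",polar(c,22,138,156,red,165,225),"line",polar(c,44,112,132,white,172,210))
    for k,p in dict(blue=(501,24),yellow=(621,90)).items():
        m=(np.hypot(P[...,0]-p[0],P[...,1]-p[1])<14)&(z>108);w=P[m];A=np.c_[w[:,:2]-w[:,:2].mean(0),np.ones(len(w))]
        s=np.linalg.lstsq(A,w[:,2],rcond=None)[0];print(n,k,w.mean(0),"top slope deg",np.degrees(s[:2]),len(w))
im=cv2.resize(d["side"]["image"][130:410,210:470],(557,600),interpolation=cv2.INTER_CUBIC);cv2.imwrite("pics/fin3.png",im);st(bot)
```

```text
False
t89.7 p [501.16  25.05 113.32] F [0.02 4.43 2.38] w25.8 g19.5 q [-0.02  0.36  1.79  0.    0.99  1.55] tilt 0.05
t90.0 p [501.52  26.57 113.33] F [-1.15 -2.8   8.64] w26.2 g19.0 q [-0.02  0.36  1.79 -0.    0.99  1.55] tilt 0.11
t90.2 p [501.73  26.88 112.98] F [-2.15  1.86  6.85] w25.5 g19.2 q [-0.02  0.36  1.79 -0.    0.99  1.55] tilt 0.13
False
t94.2 p [620.82  91.09 113.33] F [-0.2   2.99  1.31] w25.5 g19.5 q [0.09 0.6  1.42 0.   1.12 1.66] tilt 0.05
t94.5 p [621.08  92.62 113.29] F [-0.86 -1.59  5.89] w25.0 g19.5 q [ 0.09  0.6   1.41 -0.    1.12  1.66] tilt 0.09
t94.7 p [621.28  92.36 113.08] F [-1.81 -1.48  7.2 ] w25.6 g19.9 q [ 0.09  0.61  1.41 -0.    1.12  1.66] tilt 0.12
top pointer (np.float64(189.67713270142178), 422) line (np.float64(189.48342541436463), 543)
top blue [500.9   23.78 115.65] top slope deg [-0.41  2.49] 135
top yellow [621.63  89.29 115.87] top slope deg [ 1.78 -0.39] 124
side pointer (np.float64(188.95440573770492), 488) line (np.float64(189.01062215477998), 659)
side blue [501.58  21.72 115.59] top slope deg [5.1  7.81] 80
side yellow [621.66  87.58 115.06] top slope deg [5.2 8.3] 63
t99.0 p [ 175.78 -521.1   250.18] F [ 0.19 -0.01 -0.58] w46.2 g0.0 q [-1.31  0.3   1.52  0.    1.32 -0.07] tilt 0.03
```

View pics/fin3.png

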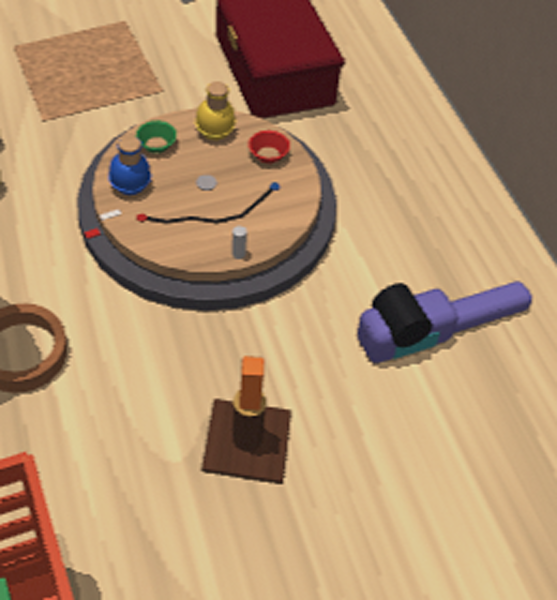

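The last view shows blue at (130,165) and yellow at (216,110) upright in their cups. The white line meets the pointer, the stylus is in its stand at (250,400), and the bystanders are untouched. Handing in.

```bash
python3 -c "
from rig import bot
print(bot.finish_job())"
```

```text
the job is handed in; nothing more can be done
None
```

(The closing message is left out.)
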